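Change the colour reference tile

ROBOT

A 6-joint arm with a two-finger parallel gripper is mounted at the origin on a cart in front of the work surface, level with it; the furniture and walls round the work are solid. World frame = base frame: x ahead of the robot, y to its left, z up, the work surface at z = 0. Lengths are in mm, angles in rad, forces in N, time in s.
With the tool pointing down it reaches from about 250 to 775 mm from the base axis. Payload 8.9 kg.
Tool frame: the origin (TCP) lies midway between the tips of the shut fingers; the grasp point (between the pads) lies 19 mm behind it; z points along the fingers, y is the line along which they close (so a half turn about z gives the same grasp; the last joint's range is limited). The gripper opens to 85 mm and grips with 20 to 120 N. Pads are 22 mm wide; open, the fingers measure 114 mm over their backs; the gripper's body (76 mm by 85 mm) begins 54 mm behind the grasp point. The pads swing forward as they close: fully open they stand 13 mm farther back than shut.
Start: joints at [1.192, 0.291, -0.153, 1.127, 0, 1.431], TCP at [124.686, 509.978, 208.805] pointing down, gripper open.
Joint ranges: [-2.52, 2.52], [-0.91, 1.74], [-1.3, 1.37], [-1.96, 2.02], [-1.52, 1.47], [-3.14, 3.14]. Speed limits (rad/s): [2.22, 2.22, 2.79, 3.14, 3.14, 3.14].

INTERFACE

Orientations are given as a rotation vector (axis times angle).
In Python, from plant import * gives the robot as it stands.
- The arm moves only by the shell command python3 -m crank 'ROWS' [FORCE]. ROWS is JSON, one flat list of numbers, 7 for each row, row after row: the closure, from 0 (fully open) to 1 (shut), then the shift along the world's x, y, z normalised to -1 to 1, where 1 is 0.1 m, then the turn, a rotation vector about the world's x, y, z normalised to -1 to 1, where 1 is 360 degrees. In form: [fingers, tx, ty, tz, rx, ry, rz, fingers, tx, ty, tz, rx, ry, rz, ...]. A call has 1 to 5 rows; each row shifts and turns the commanded pose from where the row before left it; what a row does not reach is not made up. A row lasts 1/10 s, in which the tool goes at most 50 mm and 8.59 degrees, less where a joint would pass 70% of its speed; a pose out of reach is approached as far as the arm can. A call with a number of a shift or a turn outside -1 to 1 is refused whole. A call with a gripper value outside its range is refused whole. The fingers move at their own pace and stop on an object; FORCE is the grip in N (left out, the last holds). Time passes only in rows, so rows that do not move let the fingers close. It gives the time, the measured TCP pose, the force, the opening and the grip force at its end, in the units of the state.
- get_state(): the state, without advancing time (a new reading comes with each control period).
- read_camera(name): name is "scene" or "side" or "wrist"; returns a dict with "image" (420x560x3 uint8, red, green, blue), "mtx" (3x3 intrinsics, pixels), "cam_to_world" (4x4, takes a point from camera to world coordinates). Camera axes: x right, y up, looking along -z (the intrinsics and any distortion apply to the point x, -y, -z); pixel columns grow to the right and rows downward; lengths in mm; the calibration is good to about 2 mm. A picture is of the moment at which its call begins. There is no depth.
- sign_off(): hands the job in; it is judged then, once.
The state is a dict: "clock": time; "joint_positions": joint angles; "dq": joint speeds; "effort": joint torques, N m; "position": TCP position; "ee_rot": TCP orientation; "contact_force": force on the tool from outside, world axes, zero at the start; "moment": the same for the moment, N m; "grip_width": finger opening in mm; "gripper_force": force on a finger pad.
Only numpy, scipy, OpenCV 4.12 (cv2) and the standard library are available. Lean on these libraries where they do the work, as an engineer would, in place of code of your own. Each camera call takes 0.05 s, during which the arm holds its last target. There are 200 camera calls.

TASK

First take the white tile off the small easel, lower it gently, upright on its short edge, into the empty slot of the rack (the one with the white liner) and let go. Then draw the blue tile up out of its slot, turn it to lean about 40 degrees from upright with its blue glazed face looking up at the ceiling light, and finish while holding it still there, its centre at least 20 cm above the worktop. Leave the green tile in its slot and do not disturb the timer, vials or beaker.

Things in the scene. Friction and masses are not known exactly. Their poses are not given: they have to be found in the camera images.
- white_tile_center (a point): Rigid ceramic tile, 80 mm wide (its x), 8 mm thick (y), 100 mm tall (z, bottom to top edge), 0.11 to 0.2 kg; glazed face at -y, unglazed buff back at +y. Point: tile centre. White glaze. Starts on the easel, leaning 25 degrees from upright, top edge towards the easel's +y; the back rest reaches 50 mm up its back and a lip 7 mm up its front, so its upper half is free to grip across the thickness.
- blue_tile_center (a point): Rigid ceramic tile, 80 mm wide (its x), 8 mm thick (y), 100 mm tall (z, bottom to top edge), 0.11 to 0.2 kg; glazed face at -y, unglazed buff back at +y. Point: tile centre. Blue glaze. It starts upright in one of the rack's slots, its x along the slot, glazed face towards the rack's -y.
- green_tile_center (a point): Rigid ceramic tile, 80 mm wide (its x), 8 mm thick (y), 100 mm tall (z, bottom to top edge), 0.11 to 0.2 kg; glazed face at -y, unglazed buff back at +y. Point: tile centre. Green glaze. It starts upright in another slot of the rack and stays there.
- home (a point): Centre of the upper surface of the thin white liner (104 x 13.5 x 2 mm) on the floor of the rack's empty slot, 10 mm above the worktop; its x runs along the slot, y across it. A tile standing here has its centre 50 mm above this point. Which of the three slots it is varies.
- rack: Fixed dark grey base 110 x 172 x 8 mm; origin: centre of its underside. Three open-ended slots along x, at y = -60, 0, +60 mm, each 14 mm wide between grey plastic fins 90 mm long and 5 mm thick, up to 42 mm above the worktop, then flared lips that widen the mouth to about 23 mm at 51 mm. Unlined slot floors are 8 mm above the worktop.
- easel: Fixed small easel: dark grey foot 100 x 90 x 7 mm, origin at the centre of its underside; black ledge and back rest 70 mm wide, leaning 25 degrees towards its +y. The tile's bottom edge rests 26 mm above the worktop at y = -18 mm.
- timer_1: Small white kitchen-type timer 68 x 68 x 21 mm, lying loose on the worktop; origin at the centre of its underside. Leave alone.
- vial_a: Small capped sample vial, 27 mm diameter, 68 mm tall, standing loose; origin at the centre of its underside. Leave alone.
- vial_b: Small capped sample vial, 27 mm diameter, 68 mm tall, standing loose; origin at the centre of its underside. Leave alone.
- beaker_1: Clear beaker, 55 mm diameter, 71 mm tall, standing loose; origin at the centre of its underside. Leave alone.
- white_tile: The white tile itself; origin at the centre of its bottom edge, axes as at its centre point.
- blue_tile: The blue tile itself; origin at the centre of its bottom edge, axes as at its centre point.
There are look-alikes about, which are no part of the job. What is shaped like the easel but purple is not meant. There is more than one size of the blue_tile; the job needs the smaller.

How it is judged:
By the outcome, as a careful person would: the job done as asked, in the order asked, and still so for the second after the job is handed in, while the arm keeps its last pose, push and grip.
It also fails if it takes over 54 s, if anything falls off the work surface, if the arm or the gripper's body presses on something with over 40 N, if the wrist force passes 120 N, or if a joint passes its speed limit or range.

## Working session

There is one attempt and no reset: what is moved stays moved. The work goes in short steps, Python scripts to look and compute and a shell command to move; the robot and the scene stay as the last step left them, time stands still between calls to the robot, and variables do not carry over. Pictures are saved under pics/ and viewed, at most 10 in all, crops included, and the job is handed in when it is done.

```bash
mkdir -p pics; ls; python3 - <<'E'
from plant import *
import cv2,numpy as np
s=get_state();print({k:np.round(v,3).tolist() for k,v in s.items()})
for n in("scene","side"):
    c=read_camera(n);cv2.imwrite(f"pics/{n}0.png",c["image"][:,:,::-1])
    print(n,np.round(c["mtx"],1).tolist(),np.round(c["cam_to_world"],3).tolist(),[k for k in c])
    np.savez(f"{n}0.npz",**{k:c[k] for k in("image","mtx","cam_to_world")})
E
```

```text
pics
{'clock': 0.0, 'joint_positions': [1.192, 0.291, -0.154, 1.127, -0.0, 1.431], 'dq': [0.001, 0.001, -0.0, -0.001, 0.001, -0.001], 'effort': [0.002, -53.713, 33.137, 0.016, -0.0, -0.0], 'position': [124.495, 509.535, 208.222], 'ee_rot': [-0.376, -3.119, 0.002], 'contact_force': [0.036, -0.122, 0.018], 'moment': [0.069, 0.025, 0.042], 'gripper_force': 0.0, 'grip_width': 85.321}
scene [[500.5, 0.0, 276.5], [0.0, 500.5, 207.9], [0.0, 0.0, 1.0]] [[0.532, 0.344, -0.774, -527.011], [-0.846, 0.231, -0.48, -718.98], [0.014, 0.91, 0.414, 638.078], [0.0, 0.0, 0.0, 1.0]] ['image', 'mtx', 'cam_to_world']
side [[467.5, 0.0, 282.1], [0.0, 467.5, 215.8], [0.0, 0.0, 1.0]] [[-0.947, 0.21, -0.243, 266.087], [-0.32, -0.585, 0.745, 873.071], [0.014, 0.783, 0.622, 877.48], [0.0, 0.0, 0.0, 1.0]] ['image', 'mtx', 'cam_to_world']
```

View pics/scene0.png

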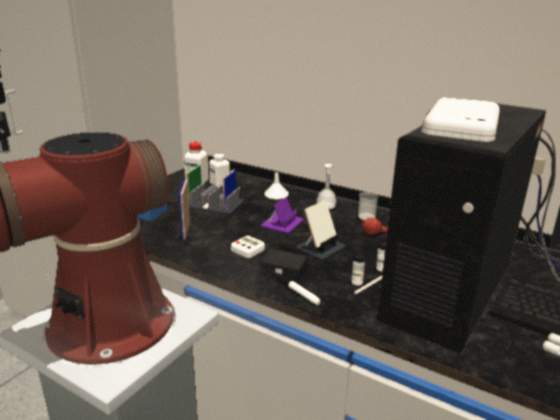

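View pics/side0.png

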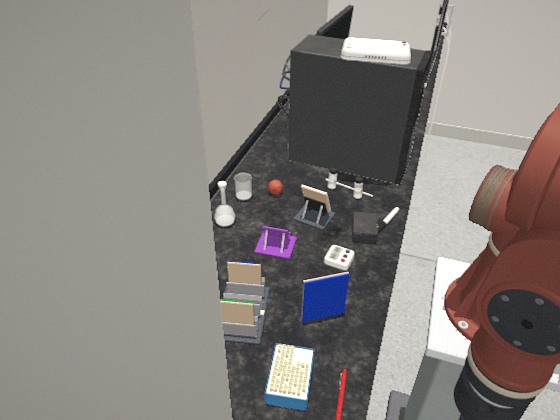

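```bash
cat > h.py <<'E'
from plant import *
import cv2,numpy as np
from scipy.spatial.transform import Rotation as R
def load(n): return dict(np.load(n+".npz"))
def snap(n,tag):
    c=read_camera(n);c={k:c[k] for k in("image","mtx","cam_to_world")};np.savez(n+tag+".npz",**c);return c
def proj(c,p):
    p=np.atleast_2d(p).astype(float);T=np.linalg.inv(c["cam_to_world"])
    q=p@T[:3,:3].T+T[:3,3];q=q*[1,-1,-1];u=q@np.array(c["mtx"]).T
    return u[:,:2]/u[:,2:]
def ray(c,uv):
    uv=np.atleast_2d(uv).astype(float);d=np.c_[uv,np.ones(len(uv))]@np.linalg.inv(c["mtx"]).T*[1,-1,-1]
    d=d@c["cam_to_world"][:3,:3].T;return c["cam_to_world"][:3,3],d/np.linalg.norm(d,axis=1,keepdims=True)
def onz(c,uv,z):
    o,d=ray(c,uv);return o+d*((z-o[2])/d[:,2])[:,None]
def tri(c1,uv1,c2,uv2):
    o1,d1=ray(c1,uv1);o2,d2=ray(c2,uv2);out=[]
    for a,b in zip(d1,d2):
        s=np.linalg.lstsq(np.c_[a,-b],o2-o1,rcond=None)[0];p,q=o1+s[0]*a,o2+s[1]*b
        out.append(np.r_[(p+q)/2,np.linalg.norm(p-q)])
    return np.array(out)
E
python3 - <<'E'
from h import *
a=load("scene0");b=load("side0")
print(proj(a,[124,510,208]),proj(b,[124,510,208]))
w=snap("wrist","0")
A=cv2.resize(a["image"][150:270,130:400],None,fx=2.96,fy=2.96,interpolation=3)
B=cv2.resize(b["image"][160:350,200:400],None,fx=3.1,fy=3.1,interpolation=3)
print(A.shape,B.shape)
cv2.imwrite("pics/A.png",A[:,:,::-1]);cv2.imwrite("pics/B.png",B[:,:,::-1]);cv2.imwrite("pics/w0.png",w["image"][:,:,::-1])
E
```

```text
[[  1.02503812 162.06117318]] [[455.28049134 460.64867641]]
(355, 799, 3) (589, 620, 3)
```

View pics/A.png

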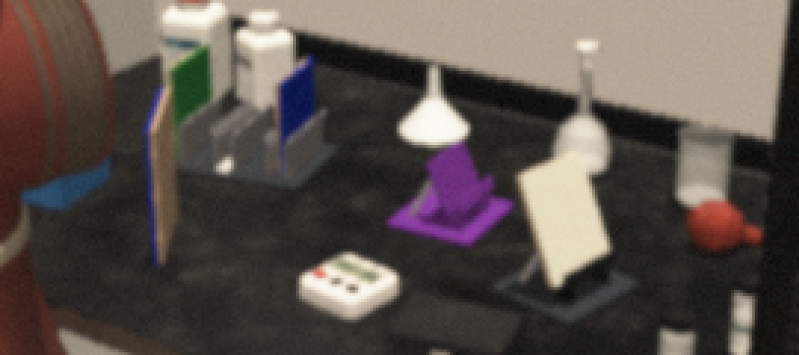

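View pics/B.png

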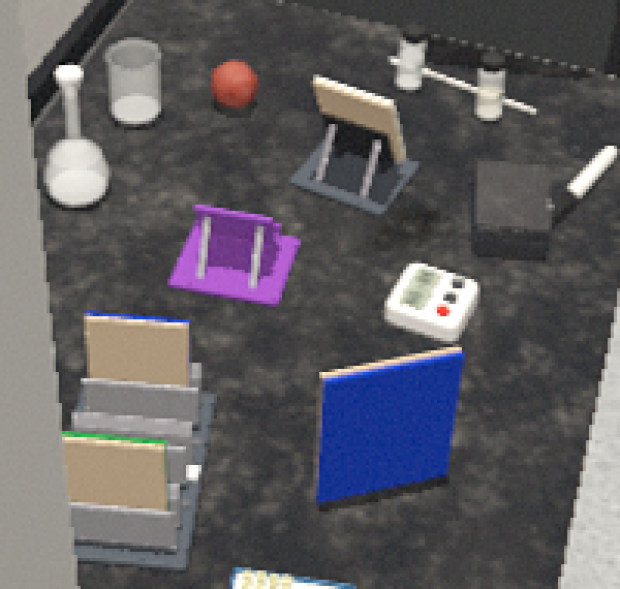

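Candidates: blue tiles at side px (244,262) (small, upright in the rack, buff back towards camera) and (326,298) (large, freestanding); the rack one is the smaller and is meant. Easels: the purple one at side px (276,242) is excluded, and the dark grey one at (315,215) holds the white tile. The white liner shows at side px (262,312), so the middle slot is empty.

```bash
python3 - <<'E'
from h import *
a=load("scene0");b=load("side0")
def poly(c,box,lo,hi,n):
    x0,y0,x1,y1=box;im=cv2.resize(c["image"][y0:y1,x0:x1],None,fx=4,fy=4,interpolation=2)
    h=cv2.cvtColor(im,cv2.COLOR_RGB2HSV);m=cv2.inRange(h,lo,hi)
    m=cv2.morphologyEx(m,cv2.MORPH_OPEN,np.ones((3,3)))
    k=max(cv2.findContours(m,0,2)[0],key=cv2.contourArea)
    p=cv2.convexHull(k)
    q=cv2.approxPolyN(p,n,ensure_convex=True).reshape(-1,2)
    return (q+.5)/4-.5+[x0,y0], cv2.contourArea(k)/16
bl=((105,120,40),(130,255,255));gr=((45,100,40),(85,255,255));bf=((8,40,120),(25,160,255));wh=((10,8,120),(35,110,255))
for nm,c,box,m,z in[("white scene",a,(295,195,345,252),wh,118),("white back side",b,(295,180,335,215),bf,115),
  ("blue scene",a,(220,165,245,215),bl,108),("green scene",a,(183,160,205,200),gr,108),
  ("blue back side",b,(224,255,266,290),bf,108),("green back side",b,(216,296,256,330),bf,108)]:
    q,A=poly(c,box,*m,4);print(nm,round(A),np.round(q,1).tolist());print(np.round(onz(c,q,z)[:,:2]).tolist())
    if "white scene"==nm:
        P=q
        o=np.array([[-40,-4,50],[40,-4,50],[40,-4,-50],[-40,-4,-50.]])
        i=np.argsort(np.arctan2(q[:,1]-q[:,1].mean(),q[:,0]-q[:,0].mean()));q=q[i] # TL,TR,BR,BL
        print(q)
        ok,rv,tv,e=cv2.solvePnPGeneric(o-[0,-4,0],q,np.array(c["mtx"]),None,flags=cv2.SOLVEPNP_ITERATIVE)
        F=np.diag([1,-1,-1.]);M=c["cam_to_world"][:3,:3]@F
        for r,t in zip(rv,tv):
            Rw=M@cv2.Rodrigues(r)[0];pw=M@t.ravel()+c["cam_to_world"][:3,3];print("PnP",pw.round(1),Rw.round(3).tolist(),e.ravel())
E
```

```text
white scene 1065 [[335.4, 194.6], [335.6, 234.4], [315.1, 248.9], [299.9, 194.6]]
[[605.0, -202.0], [397.0, -304.0], [312.0, -297.0], [552.0, -123.0]]
[[299.875 194.625]
 [335.375 194.625]
 [335.625 234.375]
 [315.125 248.875]]
PnP [ 314.7 -307.5  192.4] [[0.946, 0.264, 0.187], [-0.313, 0.89, 0.33], [-0.079, -0.371, 0.925]] [3.35888842]
white back side 252 [[326.6, 193.9], [331.1, 213.6], [302.9, 195.1], [299.9, 184.9]]
[[478.0, -176.0], [445.0, -93.0], [539.0, -147.0], [561.0, -192.0]]
blue scene 202 [[235.9, 188.1], [224.6, 197.4], [224.6, 178.6], [236.4, 166.4]]
[[513.0, 60.0], [443.0, 46.0], [554.0, 131.0], [658.0, 165.0]]
green scene 207 [[200.4, 182.6], [188.4, 191.6], [187.9, 173.1], [199.1, 164.1]]
[[490.0, 169.0], [420.0, 153.0], [528.0, 250.0], [609.0, 274.0]]
blue back side 636 [[260.4, 264.4], [260.4, 284.4], [228.1, 281.4], [226.1, 261.4]]
[[556.0, 142.0], [533.0, 201.0], [605.0, 216.0], [635.0, 159.0]]
green back side 654 [[253.4, 303.4], [253.4, 324.4], [221.4, 321.1], [219.1, 300.1]]
[[528.0, 257.0], [507.0, 310.0], [573.0, 324.0], [601.0, 273.0]]
```

```bash
python3 -m crank '[0,0.05,-0.09,0.48,0,0,0, 0,0.2,-0.36,0.2,0,0,0, 0,0.24,-0.42,0,0,0,0, 0,0.24,-0.42,0,0,0,0, 0,0.24,-0.42,0,0,0,0]' 60;python3 -m crank '[0,0.24,-0.42,0,0,0,0, 0,0.24,-0.42,0,0,0,0, 0,0.24,-0.42,0,0,0,0, 0,0.24,-0.42,0,0,0,0, 0,0.24,-0.42,0,0,0,0]'; python3 -m crank '[0,0.24,-0.42,0,0,0,0, 0,0.24,-0.42,0,0,0,0, 0,0.24,-0.42,0,0,0,0, 0,0.24,-0.42,0,0,0,0, 0,0.24,-0.42,0,0,0,0]'
python3 - <<'E'
from h import *
b=load("side0");print(onz(b,[[290,165],[403,182]],0).round(),onz(load("scene0"),[[387,318]],0).round())
w=snap("wrist","1");cv2.imwrite("pics/w1.png",w["image"][:,:,::-1]);print(np.round(w["mtx"],0).tolist(),np.round(w["cam_to_world"],2).tolist())
print(get_state()["joint_positions"])
E
```

```text
clock: 0.65
position: [222.1, 337.4, 276.8]
ee_rot: [0.374, 3.119, 0.0]
contact_force: [0.7, -0.2, 0.5]
grip_width: 85.4
gripper_force: 0.0
clock: 1.15
position: [342.1, 127.1, 276.9]
ee_rot: [0.376, 3.119, 0.0]
contact_force: [1.7, 0.4, 0.1]
grip_width: 85.4
gripper_force: 0.0
clock: 1.65
position: [462.2, -83.1, 276.7]
ee_rot: [0.377, 3.119, 0.0]
contact_force: [0.7, 1.6, -0.4]
grip_width: 85.4
gripper_force: 0.0
[[ 674. -458.    0.]
 [ 286. -487.    0.]] [[ 324. -466.    0.]]
[[293.0, 0.0, 279.0], [0.0, 293.0, 206.0], [0.0, 0.0, 1.0]] [[0.24, -0.93, -0.29, 389.38], [0.97, 0.23, 0.07, -65.33], [0.0, -0.3, 0.95, 441.03], [0.0, 0.0, 0.0, 1.0]]
[-0.34080378  0.16098579 -0.1452834   1.26197182 -0.0024008  -0.09787377]
```

View pics/w1.png

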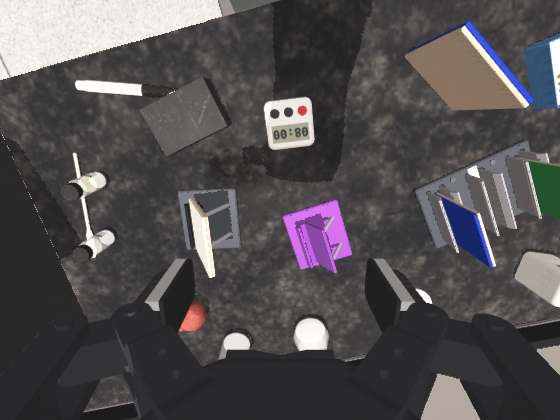

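```bash
python3 - <<'E'
from h import *
w=load("wrist1")
print("foot",onz(w,[[179,191],[236,188],[241,247],[186,253]],7)[:,:2].round().tolist())
def poly(c,box,lo,hi,n):
    x0,y0,x1,y1=box;im=cv2.resize(c["image"][y0:y1,x0:x1],None,fx=4,fy=4,interpolation=2)
    m=cv2.inRange(cv2.cvtColor(im,cv2.COLOR_RGB2HSV),lo,hi);m=cv2.morphologyEx(m,cv2.MORPH_OPEN,np.ones((3,3)))
    k=max(cv2.findContours(m,0,2)[0],key=cv2.contourArea)
    q=cv2.approxPolyN(cv2.convexHull(k),n,ensure_convex=True).reshape(-1,2)
    return (q+.5)/4-.5+[x0,y0]
for nm,box,m,z in[("blue",(435,185,500,275),((105,120,40),(130,255,255)),108),("green",(520,150,560,225),((45,100,40),(85,255,255)),108),("white",(183,190,222,280),((0,0,140),(40,90,255)),118)]:
    q=poly(w,box,*m,4);print(nm,q.round(1).tolist(),onz(w,q,z)[:,:2].round().tolist())
C=np.hstack([cv2.resize(w["image"][180:285,170:250],(400,525),interpolation=2),cv2.resize(w["image"][135:240,410:490],(400,525),interpolation=2)])
cv2.imwrite("pics/c1.png",C[:,:,::-1])
E
```

```text
foot [[460.0, -240.0], [476.0, -155.0], [573.0, -174.0], [562.0, -264.0]]
blue [[476.4, 214.1], [493.9, 270.6], [456.9, 243.9], [440.1, 195.9]] [[556.0, 137.0], [638.0, 155.0], [590.0, 112.0], [522.0, 97.0]]
green [[559.4, 166.4], [559.4, 218.9], [540.4, 211.4], [528.1, 160.6]] [[520.0, 231.0], [586.0, 234.0], [570.0, 211.0], [504.0, 197.0]]
white [[209.1, 217.9], [217.4, 296.1], [195.1, 248.4], [186.4, 188.9]] [[481.0, -172.0], [584.0, -194.0], [514.0, -201.0], [442.0, -187.0]]
```

View pics/c1.png

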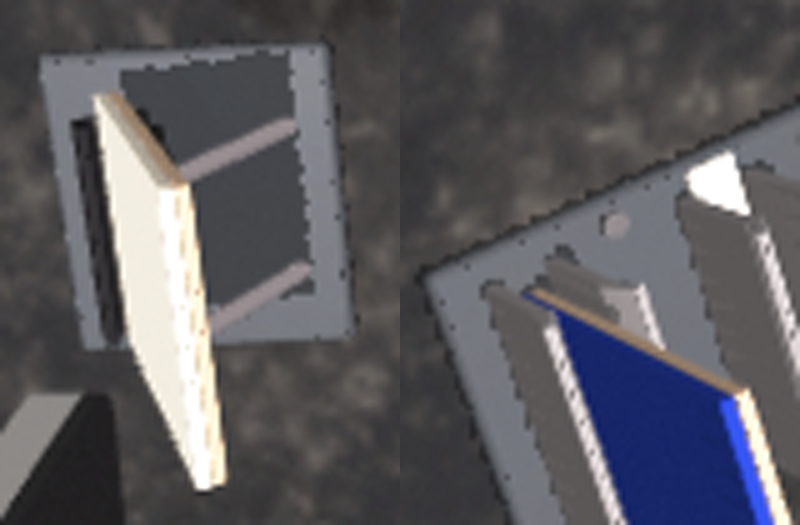

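```bash
python3 - <<'E'
from h import *
w=load("wrist1");b=load("side0")
print(onz(w,[[202,217],[209.8,278]],118.3).round(1).tolist(),onz(w,[[208,217],[215.3,277.5]],114.9).round(1).tolist())
print("side",onz(b,[[326.9,193.9],[300,184.9]],114.9).round(1).tolist())
E
```

```text
[[478.0, -179.8, 118.3], [557.0, -195.7, 118.3]] [[480.6, -174.2, 114.9], [559.8, -190.1, 114.9]]
side [[477.4, -175.9, 114.9], [561.1, -192.6, 114.9]]
```

```bash
cat >> h.py <<'E'
def pose(pos,yaw,lean):
    "tool pointing along -tile z; tile yaw, lean back (deg)"
    z=R.from_euler("z",yaw,degrees=True)*R.from_euler("x",-lean,degrees=True)
    return np.array(pos,float), z
def need(pos,yaw,lean):
    s=get_state();T=R.from_rotvec(s["ee_rot"]);best=None
    W=R.from_euler("z",yaw,degrees=True)*R.from_euler("x",-lean,degrees=True)
    for base in (R.from_rotvec([np.pi,0,0]),R.from_rotvec([0,np.pi,0])):
        d=(W*base*T.inv()).as_rotvec()
        if best is None or np.linalg.norm(d)<np.linalg.norm(best): best=d
    dp=np.array(pos)-s["position"]
    print("shift",(dp/100).round(3),"turn",(best/2/np.pi).round(4),"mm",np.linalg.norm(dp).round(1),"deg",np.degrees(np.linalg.norm(best)).round(2))
E
python3 - <<'E'
from h import *
need([522.9,-165.3,162],-11.3,25)
E
```

```text
shift [ 0.573 -0.766 -1.14 ] turn [-0.0673  0.0154  0.0071] mm 148.9 deg 24.98
```

```bash
python3 -m crank '[0.59,0.14,-0.19,-0.2,-0.017,0.004,0.002, 0.59,0.14,-0.19,-0.23,-0.017,0.004,0.002, 0.59,0.14,-0.19,-0.23,-0.017,0.004,0.002, 0.59,0.14,-0.19,-0.23,-0.017,0.004,0.001, 0.59,0.01,0,-0.25,0,0,0]' 60;python3 -m crank '[0.59,0,0,0,0,0,0, 0.59,0,0,0,0,0,0]'
python3 - <<'E'
from h import *
need([522.9,-165.3,162],-11.3,25)
need([515.5,-202.2,81.3],-11.3,25)
w=snap("wrist","2");cv2.imwrite("pics/w2.png",w["image"][:,:,::-1])
E
```

```text
clock: 2.2
position: [519.7, -156.8, 160.6]
ee_rot: [-0.291, -3.003, 0.674]
contact_force: [0.0, 0.9, -0.5]
grip_width: 34.6
gripper_force: 0.0
clock: 2.4
position: [518.3, -156.9, 163.1]
ee_rot: [-0.294, -3.004, 0.668]
contact_force: [0.4, -0.7, 1.2]
grip_width: 35.0
gripper_force: 0.0
shift [ 0.046 -0.084 -0.011] turn [ 0.0001 -0.0013 -0.0001] mm 9.6 deg 0.47
shift [-0.028 -0.453 -0.818] turn [ 0.0001 -0.0013 -0.0001] mm 93.5 deg 0.47
```

View pics/w2.png

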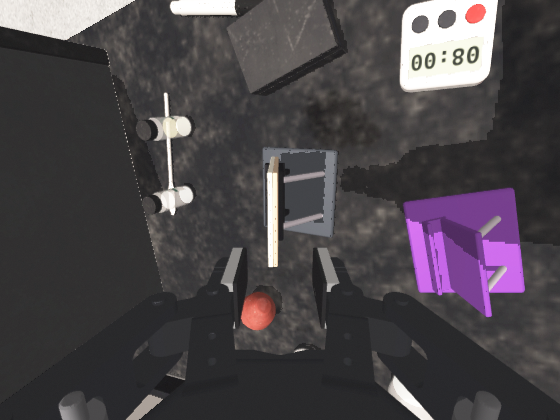

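```bash
python3 - <<'E'
from h import *
w=load("wrist2");im=w["image"].astype(int)
for r in (170,200,230,255):print(r,[tuple(im[r,c]) for c in range(264,286,2)])
print(onz(w,[[276,158],[272.5,266]],116.6).round(1).tolist())
E
```

```text
170 [(np.int64(93), np.int64(93), np.int64(100)), (np.int64(57), np.int64(54), np.int64(56)), (np.int64(166), np.int64(159), np.int64(146)), (np.int64(174), np.int64(167), np.int64(152)), (np.int64(168), np.int64(160), np.int64(146)), (np.int64(149), np.int64(127), np.int64(105)), (np.int64(148), np.int64(126), np.int64(105)), (np.int64(75), np.int64(65), np.int64(57)), (np.int64(30), np.int64(30), np.int64(31)), (np.int64(29), np.int64(27), np.int64(30)), (np.int64(34), np.int64(33), np.int64(35))]
200 [(np.int64(113), np.int64(116), np.int64(121)), (np.int64(63), np.int64(62), np.int64(63)), (np.int64(255), np.int64(255), np.int64(255)), (np.int64(255), np.int64(255), np.int64(255)), (np.int64(249), np.int64(244), np.int64(232)), (np.int64(255), np.int64(251), np.int64(232)), (np.int64(254), np.int64(246), np.int64(222)), (np.int64(77), np.int64(66), np.int64(59)), (np.int64(35), np.int64(35), np.int64(37)), (np.int64(35), np.int64(33), np.int64(35)), (np.int64(38), np.int64(38), np.int64(40))]
230 [(np.int64(59), np.int64(59), np.int64(60)), (np.int64(59), np.int64(58), np.int64(6
[... 268 characters left out ...]
 np.int64(58)), (np.int64(36), np.int64(34), np.int64(36)), (np.int64(34), np.int64(34), np.int64(35)), (np.int64(73), np.int64(70), np.int64(71))]
255 [(np.int64(88), np.int64(83), np.int64(79)), (np.int64(85), np.int64(81), np.int64(77)), (np.int64(247), np.int64(242), np.int64(231)), (np.int64(234), np.int64(228), np.int64(214)), (np.int64(254), np.int64(254), np.int64(250)), (np.int64(254), np.int64(248), np.int64(226)), (np.int64(254), np.int64(245), np.int64(218)), (np.int64(76), np.int64(70), np.int64(68)), (np.int64(59), np.int64(57), np.int64(57)), (np.int64(63), np.int64(62), np.int64(62)), (np.int64(67), np.int64(66), np.int64(65))]
[[469.3, -172.1, 116.6], [556.4, -192.8, 116.6]]
```

```bash
python3 - <<'E'
from h import *
w=load("wrist2");im=w["image"].astype(int)
print([(r,im[r,276].tolist()) for r in range(176,196,2)],[(r,im[r,273].tolist()) for r in range(262,270)])
print(onz(w,[[273,185],[273,266.5]],116.6).round(1).tolist())
E
```

```text
[(176, [254, 245, 220]), (178, [254, 245, 220]), (180, [254, 245, 219]), (182, [254, 245, 220]), (184, [254, 246, 220]), (186, [254, 246, 221]), (188, [254, 245, 220]), (190, [254, 245, 221]), (192, [254, 246, 221]), (194, [254, 246, 221])] [(262, [232, 210, 178]), (263, [233, 210, 178]), (264, [232, 210, 178]), (265, [230, 207, 175]), (266, [202, 175, 148]), (267, [60, 58, 58]), (268, [62, 59, 59]), (269, [64, 62, 61])]
[[489.0, -178.6, 116.6], [556.8, -192.4, 116.6]]
```

```bash
python3 -m crank '[0.59,0.045,-0.08,-0.01,0,-0.0013,0, 0.59,0,0,0,0,0,0, 0.59,-0.018,-0.09,-0.2,0,0,0, 0.59,-0.018,-0.09,-0.2,0,0,0, 0.59,-0.018,-0.09,-0.2,0,0,0]';python3 -m crank '[0.59,-0.018,-0.09,-0.2,0,0,0, 0.59,0,0,0,0,0,0, 0.59,0,0,0,0,0,0]'
python3 - <<'E'
from h import *
need([515.5,-201.8,81.3],-11.3,25)
E
```

```text
clock: 2.95
position: [518.3, -192.8, 102.2]
ee_rot: [-0.299, -3.014, 0.67]
contact_force: [0.8, 1.0, 0.1]
grip_width: 35.1
gripper_force: 0.0
clock: 3.25
position: [516.1, -201.3, 82.7]
ee_rot: [-0.299, -3.013, 0.67]
contact_force: [0.3, -0.0, 0.1]
grip_width: 34.9
gripper_force: 0.0
shift [-0.006 -0.005 -0.014] turn [0.0002 0.0002 0.    ] mm 1.6 deg 0.11
```

```bash
python3 -m crank '[0.85,0,0,0,0,0,0, 0.85,0,0,0,0,0,0, 1,0,0,0,0,0,0, 1,0,0,0,0,0,0, 1,0,0,0,0,0,0]' 40; python3 -m crank '[1,0,0,0,0,0,0, 1,0,0,0,0,0,0, 1,0,0,0,0,0,0]' 40
```

```text
clock: 3.75
position: [516.9, -200.9, 83.0]
ee_rot: [-0.297, -3.014, 0.671]
contact_force: [-1.4, 2.7, 6.1]
grip_width: 6.8
gripper_force: 40.7
clock: 4.05
position: [516.9, -200.9, 83.0]
ee_rot: [-0.297, -3.014, 0.671]
contact_force: [-0.2, 2.3, 6.1]
grip_width: 6.9
gripper_force: 40.7
```

```bash
python3 -m crank '[1,0.008,0.041,0.09,0,0,0, 1,0.016,0.083,0.18,0,0,0, 1,0.025,0.124,0.27,0,0,0, 1,0.025,0.124,0.27,0,0,0, 1,0.025,0.1,0.4,0,0,0]' 50; python3 -m crank '[1,0,0.05,0.45,0.017,-0.003,0, 1,0,0.05,0.35,0.017,-0.003,0, 1,0,0,0,0.017,-0.003,0, 1,0,0,0,0.017,-0.003,0, 1,0,0,0,0,0,0]'
python3 - <<'E'
from h import *
need([580,203,280],13.5,0)
w=snap("scene","3")
E
```

```text
clock: 4.55
position: [524.8, -152.5, 203.2]
ee_rot: [-0.296, -3.01, 0.668]
contact_force: [0.9, -0.7, -1.3]
grip_width: 6.4
gripper_force: 50.9
clock: 5.05
position: [525.6, -145.6, 283.9]
ee_rot: [-0.311, -3.119, 0.001]
contact_force: [-0.2, -0.3, -1.4]
grip_width: 6.5
gripper_force: 50.9
shift [ 0.544  3.486 -0.039] turn [ 0.0003 -0.0011  0.0691] mm 352.8 deg 24.88
```

```bash
python3 -m crank '[1,0.02,0.3,0,0,0,0.011, 1,0.04,0.45,0,0,0,0.014, 1,0.04,0.45,0,0,0,0.014, 1,0.04,0.45,0,0,0,0.014, 1,0.04,0.45,0,0,0,0.014]' 50; python3 -m crank '[1,0.02,0.3,0,0,0,0.002, 1,0,0.1,0,0,0,0, 1,0,0,0,0,0,0, 1,0,0,0,0,0,0]'
python3 - <<'E'
from h import *
need([580,203,280],13.5,0)
w=snap("wrist","3");cv2.imwrite("pics/w3.png",w["image"][:,:,::-1])
E
```

```text
clock: 5.6
position: [543.2, 68.9, 282.9]
ee_rot: [0.361, -3.113, 0.01]
contact_force: [0.5, -0.6, -1.3]
grip_width: 6.7
gripper_force: 50.9
clock: 6.0
position: [545.6, 105.9, 282.8]
ee_rot: [0.373, -3.111, 0.009]
contact_force: [-0.3, -0.8, -1.1]
grip_width: 6.8
gripper_force: 50.9
shift [ 0.344  0.971 -0.028] turn [ 0.001  -0.0012 -0.0005] mm 103.1 deg 0.59
```

View pics/w3.png

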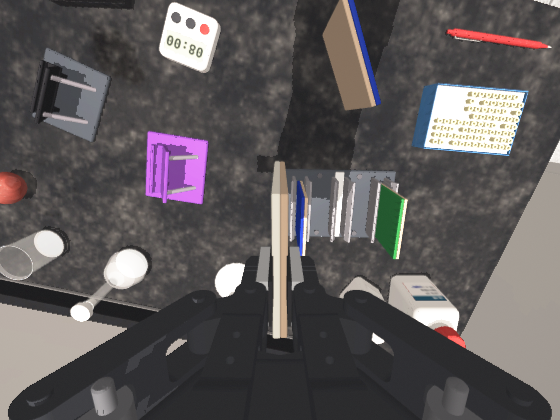

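```bash
python3 - <<'E'
from h import *
w=load("wrist3");im=w["image"]
h=cv2.cvtColor(im,cv2.COLOR_RGB2HSV)
def poly(box,lo,hi,n):
    x0,y0,x1,y1=box;i=cv2.resize(im[y0:y1,x0:x1],None,fx=4,fy=4,interpolation=2)
    m=cv2.inRange(cv2.cvtColor(i,cv2.COLOR_RGB2HSV),lo,hi)
    k=max(cv2.findContours(m,0,2)[0],key=cv2.contourArea)
    return (cv2.approxPolyN(cv2.convexHull(k),n,ensure_convex=True).reshape(-1,2)+.5)/4-.5+[x0,y0]
for nm,box,m,zs in[("blue",(292,165,312,265),((105,120,40),(130,255,255)),(108,)),("green",(370,165,410,265),((45,100,40),(85,255,255)),(108,)),("liner",(325,165,350,245),((0,0,190),(180,50,255)),(10,51))]:
    q=poly(box,*m,4);print(nm,q.round(1).tolist(),[onz(w,q,z)[:,:2].round(1).tolist() for z in zs])
C=cv2.resize(im[160:270,260:420],None,fx=5,fy=5,interpolation=2);cv2.imwrite("pics/c3.png",C[:,:,::-1])
E
```

```text
blue [[304.1, 197.4], [301.1, 259.4], [294.6, 236.1], [297.1, 173.9]] [[[555.9, 137.5], [636.0, 155.1], [607.0, 139.0], [530.4, 122.2]]]
green [[403.9, 199.1], [394.9, 261.6], [374.6, 236.4], [381.1, 184.1]] [[[529.6, 254.0], [610.4, 272.3], [583.5, 235.8], [518.7, 221.5]]]
liner [[344.4, 172.1], [339.1, 236.1], [333.6, 236.1], [335.1, 171.6]] [[[527.2, 200.1], [628.3, 222.8], [630.4, 214.3], [529.8, 186.4]], [[522.2, 189.6], [613.9, 210.3], [615.8, 202.5], [524.5, 177.2]]]
```

View pics/c3.png

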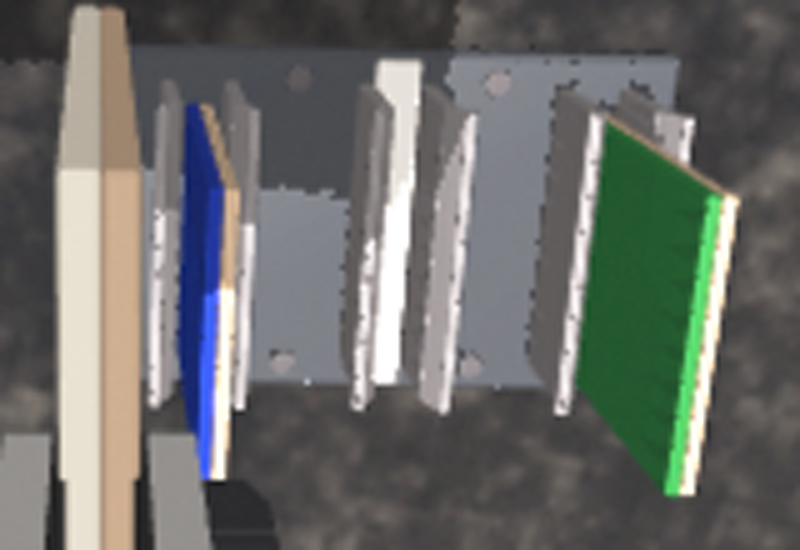

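```bash
python3 - <<'E'
from h import *
print(tri(load("scene0"),[[195,146],[219,157],[277,176]],load("wrist3"),[[448,340],[378,340],[230,278]]).round())
need([583,204.6,250],12.5,0)
E
```

```text
[[693. 364. 130.   5.]
 [746. 304.  88.   0.]
 [714.  62.  75.  22.]]
shift [ 0.373  0.992 -0.328] turn [ 0.001  -0.0012 -0.0031] mm 111.0 deg 1.25
```

```bash
python3 -m crank '[1,0.12,0.33,0,0.001,-0.0012,-0.003, 1,0.13,0.33,-0.1,0,0,0, 1,0.12,0.33,-0.23,0,0,0, 1,0,0,0,0,0,0, 1,0,0,0,0,0,0]' 50
python3 - <<'E'
from h import *
need([583,204.6,130],12.5,0)
E
```

```text
clock: 6.55
position: [582.7, 204.2, 249.0]
ee_rot: [0.343, -3.122, -0.0]
contact_force: [-0.4, -1.0, -0.8]
grip_width: 6.3
gripper_force: 50.9
shift [ 0.003  0.004 -1.19 ] turn [ 0.     -0.0002 -0.0001] mm 119.0 deg 0.08
```

Aligned. Lower to just above the mouth (bottom edge at about 60 mm).

```bash
python3 -m crank '[1,0,0,-0.3,0,0,0, 1,0,0,-0.4,0,0,0, 1,0,0,-0.35,0,0,0, 1,0,0,-0.15,0,0,0, 1,0,0,0,0,0,0]' 50
python3 - <<'E'
from h import *
need([583,204.6,73],12.5,0)
w=snap("wrist","4");im=w["image"]
C=cv2.resize(im[150:290,200:400],None,fx=4,fy=4,interpolation=2);cv2.imwrite("pics/c4.png",C[:,:,::-1])
# expected pixel of slot centre line at lip height
x=np.array([.976,.216,0]);H=np.array([581.5,204.3,10.])
print(proj(w,[H-52*x,H+52*x,H-45*x+[0,0,41],H+100*0]).round(1).tolist())
E
```

```text
clock: 7.05
position: [581.6, 203.0, 128.4]
ee_rot: [0.34, -3.12, -0.0]
contact_force: [0.0, -0.0, -0.7]
grip_width: 6.5
gripper_force: 50.9
shift [ 0.014  0.016 -0.554] turn [ 0.     -0.0004  0.0001] mm 55.4 deg 0.17
[[281.2, 141.2], [281.0, 242.4], [281.5, 154.0], [281.1, 194.5]]
```

```bash
python3 -m crank '[1,0.014,0.016,-0.1,0,0,0, 1,0,0,-0.1,0,0,0, 1,0,0,-0.05,0,0,0, 1,0,0,0,0,0,0]' 50; python3 -m crank '[1,0,0,-0.06,0,0,0, 1,0,0,-0.06,0,0,0, 1,0,0,-0.06,0,0,0, 1,0,0,0,0,0,0]' 50
python3 - <<'E'
from h import *
need([583,204.6,73],12.5,0);print(get_state()["moment"])
E
```

```text
clock: 7.5
position: [583.8, 206.6, 104.0]
ee_rot: [0.344, -3.122, -0.001]
contact_force: [-0.5, -0.3, -1.2]
grip_width: 6.5
gripper_force: 51.0
clock: 7.9
position: [583.6, 206.6, 85.7]
ee_rot: [0.344, -3.122, -0.001]
contact_force: [0.1, -0.1, -1.9]
grip_width: 6.8
gripper_force: 51.0
shift [-0.006 -0.02  -0.127] turn [-0.0001 -0.0002 -0.0002] mm 12.9 deg 0.11
[-0.03711591  0.00568399  0.00695097]
```

```bash
python3 -m crank '[1,0,-0.015,-0.04,0,0,0, 1,0,0,-0.03,0,0,0, 1,0,0,0,0,0,0]' 50; python3 -m crank '[1,0,0,-0.02,0,0,0, 1,0,0,-0.015,0,0,0, 1,0,0,0,0,0,0]' 50;
```

```text
clock: 8.2
position: [584.0, 205.1, 79.4]
ee_rot: [0.344, -3.123, -0.001]
contact_force: [-0.1, 0.5, -1.7]
grip_width: 6.1
gripper_force: 51.0
clock: 8.5
position: [584.2, 205.3, 76.1]
ee_rot: [-0.344, 3.122, 0.002]
contact_force: [-0.2, 0.0, -2.2]
grip_width: 6.4
gripper_force: 51.0
```

```bash
python3 -m crank '[1,0,0,-0.012,0,0,0, 1,0,0,0,0,0,0]' 50; python3 -m crank '[1,0,0,-0.012,0,0,0, 1,0,0,0,0,0,0]' 50;python3 -m crank '[1,0,0,-0.01,0,0,0, 1,0,0,0,0,0,0]' 50
```

```text
clock: 8.7
position: [584.2, 205.3, 75.0]
ee_rot: [-0.344, 3.122, 0.002]
contact_force: [-0.5, -0.3, -1.8]
grip_width: 6.5
gripper_force: 51.0
clock: 8.9
position: [584.2, 205.3, 73.8]
ee_rot: [-0.344, 3.122, 0.002]
contact_force: [0.2, 0.6, -1.6]
grip_width: 6.4
gripper_force: 51.0
clock: 9.1
position: [584.4, 205.3, 73.1]
ee_rot: [-0.344, 3.122, 0.002]
contact_force: [0.3, -0.5, 0.8]
grip_width: 6.6
gripper_force: 51.2
```

```bash
python3 -m crank '[1,0,0,-0.006,0,0,0, 1,0,0,0,0,0,0]' 50; python3 -m crank '[0.85,0,0,0,0,0,0, 0.75,0,0,0,0,0,0, 0.65,0,0,0,0,0,0, 0.6,0,0,0,0,0,0, 0.6,0,0,0,0,0,0]' 20
```

```text
clock: 9.3
position: [584.5, 205.3, 73.1]
ee_rot: [-0.344, 3.121, 0.002]
contact_force: [-1.6, -1.1, 7.0]
grip_width: 6.5
gripper_force: 52.0
clock: 9.8
position: [584.2, 205.3, 72.2]
ee_rot: [-0.344, 3.122, 0.002]
contact_force: [0.3, 0.4, 0.2]
grip_width: 34.0
gripper_force: 0.0
```

```bash
python3 -m crank '[0.6,0,0,0.2,0,0,0, 0.6,0,0,0.4,0,0,0, 0.6,0,0,0.4,0,0,0, 0.6,0,0,0.2,0,0,0, 0.6,0,0,0,0,0,0]'
python3 - <<'E'
from h import *
w=snap("wrist","5");im=w["image"]
cv2.imwrite("pics/w5.png",im[:,:,::-1])
need([596,146.3,180],12.5,0)
x=np.array([.976,.216,0]);y=np.array([-.216,.976,0])
for c,z in(((596,146.3),108),((570,263.1),108),((582.2,204.8),110)):
    print(proj(w,[np.r_[c,z]+s*40*x+t*4*y for s in(-1,1) for t in(-1,1)]).round(1).tolist())
E
```

```text
clock: 10.3
position: [586.3, 205.7, 195.8]
ee_rot: [-0.344, 3.116, 0.003]
contact_force: [-0.3, 0.2, -0.6]
grip_width: 33.8
gripper_force: 0.0
shift [ 0.108 -0.592 -0.136] turn [-0.0003  0.0005 -0.0002] mm 61.7 deg 0.22
[[204.5, 153.3], [213.9, 153.3], [211.0, 239.7], [219.6, 239.7]]
[[345.2, 153.4], [354.5, 153.4], [339.2, 239.7], [347.7, 239.7]]
[[275.1, 152.8], [284.6, 152.8], [275.3, 239.8], [284.0, 239.8]]
```

View pics/w5.png

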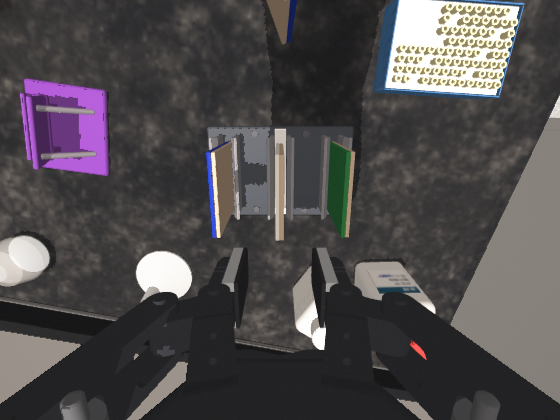

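```bash
python3 - <<'E'
from h import *
w=load("wrist5");im=w["image"].astype(int)
for r in(160,190,220):print(r,[(c,*map(int,im[r,c])) for c in range(203,226)])
E
```

```text
160 [(203, 50, 48, 50), (204, 49, 48, 50), (205, 46, 46, 52), (206, 37, 49, 107), (207, 48, 78, 225), (208, 56, 86, 230), (209, 63, 94, 233), (210, 77, 87, 203), (211, 217, 186, 164), (212, 253, 242, 214), (213, 254, 245, 220), (214, 254, 245, 221), (215, 204, 173, 141), (216, 112, 94, 78), (217, 111, 93, 77), (218, 111, 93, 77), (219, 110, 93, 77), (220, 111, 93, 77), (221, 111, 94, 78), (222, 111, 93, 78), (223, 111, 93, 78), (224, 110, 93, 77), (225, 111, 93, 77)]
190 [(203, 45, 45, 48), (204, 46, 46, 48), (205, 46, 47, 48), (206, 47, 46, 49), (207, 46, 45, 48), (208, 39, 42, 78), (209, 46, 74, 220), (210, 55, 85, 228), (211, 60, 90, 231), (212, 61, 82, 213), (213, 156, 138, 139), (214, 253, 242, 215), (215, 254, 245, 220), (216, 253, 242, 215), (217, 186, 157, 129), (218, 112, 95, 78), (219, 110, 94, 77), (220, 111, 94, 78), (221, 112, 94, 78), (222, 111, 93, 78), (223, 110, 92, 77), (224, 111, 93, 77), (225, 110, 93, 78)]
220 [(203, 51, 48, 50), (204, 51, 48, 50), (205, 50, 48, 50), (206, 49, 48, 50), (207, 51, 50, 50), (208, 56, 54, 54), (209, 59, 58, 57), (210, 57, 58, 91), (211, 49, 81, 230), (212, 52, 82, 227), (213, 51, 81, 226), (214, 59, 80, 216), (215, 152, 137, 151), (216, 253, 242, 214), (217, 253, 242, 214), (218, 252, 238, 208), (219, 184, 156, 128), (220, 111, 95, 78), (221, 111, 95, 78), (222, 111, 94, 77), (223, 111, 94, 77), (224, 111, 95, 78), (225, 111, 94, 77)]
```

```bash
python3 -m crank '[0.6,0.05,-0.29,0,0,0,0, 0.6,0.05,-0.295,-0.1,0,0.0005,0, 0.6,0,0,0,0,0,0, 0.6,0,0,0,0,0,0]' 50
python3 - <<'E'
from h import *
need([596,147.2,70],12.5,0)
E
```

```text
clock: 10.75
position: [593.5, 146.3, 180.8]
ee_rot: [0.342, -3.118, -0.002]
contact_force: [-0.8, 0.7, 0.7]
grip_width: 34.2
gripper_force: 0.0
shift [ 0.025  0.009 -1.108] turn [-0.0002 -0.0008 -0.    ] mm 110.8 deg 0.31
```

```bash
python3 -m crank '[0.6,0.025,0.009,-0.2,0,-0.0008,0, 0.6,0,0,-0.35,0,0,0, 0.6,0,0,-0.35,0,0,0, 0.6,0,0,-0.2,0,0,0, 0.6,0,0,0,0,0,0]'
python3 - <<'E'
from h import *
need([596,147.2,70],12.5,0)
E
```

```text
clock: 11.25
position: [593.9, 148.4, 69.0]
ee_rot: [0.346, -3.119, -0.002]
contact_force: [-0.4, -0.0, -0.1]
grip_width: 34.1
gripper_force: 0.0
shift [ 0.021 -0.012  0.01 ] turn [-0.0001 -0.0006 -0.0004] mm 2.6 deg 0.26
```

```bash
python3 -m crank '[0.85,0.01,-0.012,0,0,0,0, 0.85,0,0,0,0,0,0, 1,0,0,0,0,0,0, 1,0,0,0,0,0,0, 1,0,0,0,0,0,0]' 50; python3 -m crank '[1,0,0,0,0,0,0, 1,0,0,0,0,0,0]' 60
```

```text
clock: 11.75
position: [599.0, 146.8, 74.0]
ee_rot: [-0.344, 3.117, 0.002]
contact_force: [0.4, 0.7, 6.5]
grip_width: 6.4
gripper_force: 51.4
clock: 11.95
position: [599.0, 146.8, 74.0]
ee_rot: [-0.344, 3.117, 0.002]
contact_force: [-0.6, 0.6, 6.3]
grip_width: 5.9
gripper_force: 61.3
```

```bash
python3 -m crank '[1,0,0,0.03,0,0,0, 1,0,0,0.06,0,0,0, 1,0,0,0.1,0,0,0, 1,0,0,0.1,0,0,0, 1,0,0,0.1,0,0,0]' 60; python3 -m crank '[1,0,0,0.2,0,0,0, 1,0,0,0.3,0,0,0, 1,0,0,0.4,0,0,0, 1,0,0,0.4,0,0,0, 1,0,0,0.3,0,0,0]' 60
python3 - <<'E'
from h import *
need([560,150,320],12.5,40); s=get_state();print(s["joint_positions"].round(2) if hasattr(s["joint_positions"],"round") else s["joint_positions"])
E
```

```text
clock: 12.45
position: [598.0, 146.5, 112.5]
ee_rot: [-0.344, 3.12, 0.001]
contact_force: [0.1, 0.0, -1.5]
grip_width: 6.0
gripper_force: 60.2
clock: 12.95
position: [598.1, 146.5, 274.9]
ee_rot: [-0.344, 3.117, 0.001]
contact_force: [0.7, 0.6, -1.5]
grip_width: 6.4
gripper_force: 60.2
shift [-0.381  0.035  0.451] turn [-0.1087 -0.0233 -0.0005] mm 59.2 deg 40.01
[ 0.12  0.44  0.25  1.37  0.   -0.1 ]
```

```bash
python3 -m crank '[1,-0.1,-0.1,0.1,-0.01,-0.002,0, 1,-0.14,-0.2,0.1,-0.015,-0.0032,0, 1,-0.14,-0.2,0.1,-0.015,-0.0032,0, 1,-0.14,-0.2,0.1,-0.015,-0.0032,0, 1,-0.1,-0.1,0.1,-0.015,-0.0032,0]' 60; python3 -m crank '[1,-0.1,-0.1,0.1,-0.015,-0.0032,0, 1,-0.05,-0.05,0.05,-0.014,-0.0032,0, 1,0,0,0,-0.01,-0.002,0, 1,0,0,0,0,0,0, 1,0,0,0,0,0,0]' 60
python3 - <<'E'
from h import *
need([520,50,340],12.5,40)
E
```

```text
clock: 13.45
position: [535.1, 65.3, 323.3]
ee_rot: [-0.329, 2.997, -0.691]
contact_force: [0.3, -0.1, -0.2]
grip_width: 6.1
gripper_force: 60.2
clock: 13.95
position: [520.8, 51.9, 336.4]
ee_rot: [-0.318, 2.87, -1.045]
contact_force: [0.5, -0.4, -0.6]
grip_width: 6.5
gripper_force: 60.3
shift [-0.008 -0.019  0.036] turn [ 0.0001 -0.0007 -0.0002] mm 4.1 deg 0.26
```

```bash
python3 -m crank '[1,0,0,0,0,0,0, 1,0,0,0,0,0,0]' 60 >/dev/null; python3 - <<'E'
from h import *
a=snap("scene","9");b=snap("side","9")
s=get_state();T=R.from_rotvec(s["ee_rot"]).as_matrix()
ang=np.radians(12.5);Rt=(R.from_euler("z",12.5,degrees=True)*R.from_euler("x",-40,degrees=True)).as_matrix()
top=np.array(s["position"])+Rt@[-2,0,36.]
C=top-50*Rt[:,2];print("centre",C.round(),"face normal",-Rt[:,1].round(2))
pr=proj(a,[C+Rt@np.array(v) for v in([-40,-4,50],[40,-4,50],[40,-4,-50],[-40,-4,-50])]);print("pred",pr.round(1).tolist())
h=cv2.cvtColor(a["image"],cv2.COLOR_RGB2HSV);m=cv2.inRange(h,(105,120,40),(130,255,255))
for k in cv2.findContours(m,0,2)[0]:
    if cv2.contourArea(k)>80:print(cv2.contourArea(k),cv2.approxPolyN(cv2.convexHull(k),4,ensure_convex=True).reshape(-1,2).tolist())
g=cv2.inRange(h,(45,100,40),(85,255,255));k=max(cv2.findContours(g,0,2)[0],key=cv2.contourArea);print("green",cv2.boundingRect(k))
# things that should be unchanged: scene/side differences
for n,c in(("scene",a),("side",b)):
    d=(cv2.absdiff(cv2.GaussianBlur(c["image"],(3,3),0),cv2.GaussianBlur(load(n+"0")["image"],(3,3),0)).max(2)>50).astype(np.uint8)
    print(n,[cv2.boundingRect(k) for k in cv2.findContours(d,0,2)[0] if cv2.contourArea(k)>40])
# white tile predicted in scene & side: top corners
x=np.array([.976,.216,0]);y=np.array([-.216,.976,0]);H=np.array([582.2,204.8,10])
for n,c in(("scene",a),("side",b)):
    for z in(98,60):
        p=proj(c,H+[0,0,z]+(-4*y if n=="scene" else 4*y))[0];print(n,p.round(1),c["image"][int(p[1]),int(p[0])])
E
```

```text
centre [521.  42. 326.] face normal [ 0.17 -0.75  0.64]
pred [[224.7, 97.6], [237.5, 91.7], [260.0, 122.3], [248.5, 129.8]]
2491.5 [[519, 419], [487, 419], [182, 292], [188, 286]]
439.0 [[239, 96], [259, 123], [247, 130], [223, 96]]
green (188, 167, 13, 25)
scene [(122, 334, 26, 11), (0, 334, 72, 32), (152, 319, 9, 12), (12, 309, 40, 22), (0, 218, 55, 35), (138, 207, 26, 14), (304, 203, 33, 45), (223, 175, 11, 22), (42, 160, 18, 23), (142, 159, 20, 30), (99, 153, 30, 32), (129, 140, 32, 16), (173, 23, 87, 108), (134, 0, 60, 38), (0, 0, 43, 163)]
side [(340, 369, 6, 17), (282, 345, 31, 30), (268, 344, 16, 34), (428, 330, 40, 28), (473, 327, 16, 20), (454, 290, 106, 130), (446, 285, 16, 26), (221, 277, 36, 17), (227, 260, 34, 17), (498, 251, 37, 23), (533, 215, 10, 18), (492, 189, 11, 20), (301, 184, 30, 27), (468, 165, 31, 67), (291, 159, 19, 18), (502, 158, 21, 23), (271, 157, 7, 17), (444, 0, 116, 180), (221, 0, 222, 145)]
scene [212.3 171.1] [214 200 171]
scene [212.7 182.7] [153 143 122]
side [239.1 281.5] [251 231 200]
side [239.8 293.1] [174 154 124]
```

```bash
python3 -c "
from plant import *
print(sign_off())"
```

```text
the job is handed in; nothing more can be done
None
```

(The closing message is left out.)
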